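# Dusk turn: lock the projector's lens and hold its shutter half open

## Robot

A 6-joint arm with a two-finger parallel gripper is mounted at the origin on the work surface. World frame = base frame: x ahead of the robot, y to its left, z up, the work surface at z = 0. Lengths are in m, angles in degrees, forces in N, time in s.
With the tool pointing down it reaches from about 0.3 to 0.75 m from the base axis. Payload 8.5 kg.
Tool frame: the origin (TCP) lies at the very end of the fingers, on their centre line; the grasp point (between the pads) lies 19 mm behind it (env.grasp_offset is the distance from the TCP to the grasp point, in m); y points along the fingers, z is the direction in which the jaws open and shut, and the axes are right-handed (so a half turn about y gives the same grasp; the last joint's range is limited). The gripper opens to 85 mm and grips with 20 to 120 N. Pads are 22 mm wide; open, the fingers measure 114 mm over their backs; the gripper's body (76 mm by 85 mm) begins 54 mm behind the grasp point. The pads swing forward as they close: fully open they stand 13 mm farther back than shut.
Start: joints at [-78.398, 21.807, 74.336, -0, 83.858, -12.336], TCP at [0.223, -0.503, 0.231] pointing down, gripper open.
Joint ranges: [-178.18, 178.18], [-50.72, 133.34], [12.68, 142.11], [-81.47, 261.47], [9.98, 163.14], [-165.26, 165.26]. Speed limits (degrees/s): [136.94, 136.94, 180, 180, 180, 180].

## Interface

Orientations are given as a 3x3 rotation matrix whose columns are the frame's x, y, z axes.
In Python, from rig import env gives the robot as it stands. The module is installed in compiled form; this text tells all that it offers.
- The arm moves only by the shell command python3 -m pendant 'ROWS' [FORCE]. ROWS is JSON, a list of rows, each a list of 3 entries, a list of its own where there are three numbers: the shift along the world's x, y, z as a fraction of full scale, then the turn about the world's z as a fraction of full scale, then the opening, from 0 (shut) to 1 (fully open). A call has 1 to 12 rows; each row shifts and turns the commanded pose from where the row before left it; what a row does not reach is not made up. Full scale, the value 1, is 30 mm for a shift and 5 degrees for a turn. A row lasts 1/12 s, in which the tool goes at most 41.7 mm and 7.16 degrees, less where a joint would pass 70% of its speed; a pose out of reach is approached as far as the arm can. A call with a number of a shift or a turn outside -1 to 1 is refused whole. A call with a gripper value outside its range is refused whole. The fingers move at their own pace and stop on an object; FORCE is the grip in N (left out, the last holds). Time passes only in rows, so rows that do not move let the fingers close. It gives the time, the measured TCP pose, the force and the opening at its end, in the units of the state.
- env.observe(): the state, without advancing time (a new reading comes with each control period).
- env.get_image(name): name is "scene" or "top" or "wrist"; returns (picture, depth): 400x640x3 uint8, red, green, blue; 400x640 float32, m along the optical axis (not along the pixel's ray), 0 where there is no reading.
- env.camera_model(name): a dict with "camera_matrix" (3x3 intrinsics, pixels), "dist_coeffs" ([k1, k2, p1, p2, k3] as OpenCV has them; the pictures are not rectified), "R" (3x3) and "t" (3): a world point X has camera coordinates R X + t; the wrist camera has in their place "tool_from_camera" (4x4, takes a point from camera to tool coordinates, whose origin is the TCP and whose axes are the tool frame's). Camera axes: x right, y down, z forward; pixel columns grow to the right and rows downward; lengths in m; the calibration is good to about 2 mm. A picture is of the moment at which its call begins: read the wrist's pose just before it. camera_model takes no time and is no camera call.
- env.close_job(): hands the job in, once; it reports no verdict.
The state is a dict: "time_s": time; "q": joint angles; "qvel": joint speeds; "joint_efforts": joint torques, N m; "position": TCP position; "tool_rot": TCP orientation; "ft_force": force on the tool from outside, world axes, zero at the start; "wrist_torque": the same for the moment, N m; "grip_width": finger opening in m.
Only numpy, scipy, OpenCV 4.12 (cv2) and the standard library are available. Lean on these libraries where they do the work, as an engineer would, in place of code of your own. Each camera call takes 0.05 s, during which the arm holds its last target.

## Task

The little ceiling projector on the game table must throw a dim dusk sky for the next turn. Turn its lens lock collar anticlockwise by the upright pin until it is fully home against the stop at the locked mark; then pull the sprung shutter by its tab, away from the lens, to the half mark without ever letting it run wide open. Finish while still gripping and holding the shutter still at half travel against its spring (it snaps shut if let go), with the collar still locked, and leave the game pieces standing around the projector undisturbed.

Things in the scene. Friction and masses are not known exactly. Their poses are not given: they have to be found in the camera images.
- projector: Fixed dark metal projector box, 150 (x) x 230 (y) x 70 mm high, origin at the centre of its underside on the table, z up; it stands in different places and yaws. Its own +y end carries the lens, its -y end the shutter track. The highest parts are the collar pin and the shutter tab (tops 145 and 139 mm above the table); the lens barrel reaches 100 mm.
- lens_axis (a point): Point on the upright axis of the lens barrel and lock collar, at the box's top face (70 mm above the table, 45 mm along the box's +y from its centre); axes parallel to the box's.
- lock_collar (a joint): Angle (rad) of the aluminium lock collar (ring 76 mm across) about the upright lens axis: grows anticlockwise seen from above, stops at 1.25 = locked, lever in line with the white mark on the box and against the small steel stop block. Starts anywhere from 0 to 0.5. At 0 the lever points 0.35 rad anticlockwise of the box's +x, at the lock 1.6 rad (about the box's +y). Stays where it is left; about 2 to 3 N at the pin turn it.
- collar_pin (a point): Grip point on the round upright steel pin on the collar's lever: pin 12 mm in diameter, 56 mm from the lens axis; this point is 125 mm above the table, the pin's top at 145 mm, its lever below 91 mm.
- shutter (a joint): Travel (m) of the sprung shutter along the box's -y, away from the lens: 0 shut (spring's rest against its stop), 0.03 half (tab in line with the long white half marks beside the track), 0.06 wide open. The spring pulls it shut with about 3 N at 0, 9 N at half, 15 N wide open.
- shutter_tab (a point): Grip point on the white plastic upright tab of the shutter: a plate 12 mm thick along the sliding direction (the box's y), 34 mm wide along the box's x; this point is at its middle, 125 mm above the table; the tab's top is at 139 mm, its foot at 80 mm. Shut, it stands 20 mm from the box's centre on the -y side, 65 mm from the lens axis; the axes are the box's.
- tower: Loose bystander: model stone tower, 64 mm square foot, 83 mm high, origin under its centre.
- regiment: Loose bystander: base 40 x 80 mm with small model soldiers, up to 40 mm high, origin under its centre.
- die: Loose bystander: black die, 22 mm cube, origin under its centre.
- paint_jar: Loose bystander: small jar, 40 mm in diameter, 55 mm high, origin under its centre.

How it is judged (in metres and radians):
On the way, in this order (a step that is already met when the one before it is completed fails the run):
1. the collar is turned home to its locked mark (value of joint lock_collar above 1.17 rad), for 0.2 s.
2. the shutter is pulled to half travel and held there (value of joint shutter between 0.024 and 0.036 m and value of joint lock_collar above 1.17 rad), for 0.5 s.
At the end, for the whole second after the job is handed in: The collar is within 0.08 rad of its stop at 1.25 rad, and the fingers hold the shutter (contact force over 3 N) still (under 10 mm/s) at half travel, 30 mm give or take 6 mm, through the last second (all of step 2 and velocity of joint shutter between -0.01 and 0.01 m/s and contact force between shutter and the fingers above 3 N); the arm keeps its last pose, push and grip.
It fails at once if the shutter runs wide open (over 52 of 60 mm) (value of joint shutter above 0.052 m).
It fails at once if a game piece is pushed more than 20 mm or knocked over (distance of any of tower, regiment, die, paint_jar from where it was at the start of the episode above 0.02 m or angle between any of tower, regiment, die, paint_jar's own z axis and vertical above 0.5 rad).
It also fails if it takes over 54 s, if anything falls off the work surface, if the arm or the gripper's body presses on something with over 40 N, if the wrist force passes 120 N, or if a joint passes its speed limit or range.

## Working session

There is one attempt and no reset: what is moved stays moved. The work goes in short steps, Python scripts to look and compute and a shell command to move; the robot and the scene stay as the last step left them, time stands still between calls to the robot, and variables do not carry over. Pictures are saved under pics/ and viewed, and the job is handed in when it is done.

```bash
mkdir -p pics
python3 - <<'E'
from rig import env
import cv2,numpy as np
o=env.observe(); print(o)
for n in ["top","scene"]:
    im,d=env.get_image(n); cv2.imwrite(f"pics/{n}0.png",im[:,:,::-1]); np.savez(f"{n}0.npz",im=im,d=d)
    m=env.camera_model(n); print(n,m)
print(env.camera_model("wrist"),env.grasp_offset)
E
```

```text
{'time_s': 0.0, 'q': array([-7.83980904e+01,  2.18406936e+01,  7.43857500e+01,  8.04847901e-05,
        8.38566132e+01, -1.23356917e+01]), 'qvel': array([ 0.02244628,  0.01920082, -0.02799514, -0.13513467,  0.1120573 ,
       -0.08681266]), 'joint_efforts': array([ 4.35930212e-05, -4.48463595e+01, -2.31279820e+01, -1.81061059e-04,
        4.74527740e-03, -1.88213323e-05]), 'position': array([ 0.22309643, -0.50239968,  0.23070869]), 'tool_rot': array([[-9.13987984e-01, -2.90164591e-04,  4.05741150e-01],
       [-4.05741134e-01,  1.42027724e-03, -9.13986934e-01],
       [-3.11058278e-04, -9.99998949e-01, -1.41584805e-03]]), 'ft_force': array([ 0.2299615 , -0.438861  , -0.29035785]), 'wrist_torque': array([-0.0193539 ,  0.01072196,  0.0057572 ]), 'grip_width': 0.08560350277537428}
top {'camera_matrix': array([[366.65866721,   0.        , 319.40546809],
       [  0.        , 366.65866721, 201.1846635 ],
       [  0.        ,   0.        ,   1.        ]]), 'dist_coeffs': array([-0.01072267,  0.        ,  0.        ,  0.        ,  0.        ]), 'R': array([[ 0.02642227, -0.99959615, -0.010
[... 553 characters left out ...]
 -0.68265903]]), 't': array([-0.32550853, -0.21733385,  1.29332655])}
{'camera_matrix': array([[355.72415289,   0.        , 322.82748511],
       [  0.        , 355.72415289, 192.32200028],
       [  0.        ,   0.        ,   1.        ]]), 'dist_coeffs': array([-0.04727167,  0.        ,  0.        ,  0.        ,  0.        ]), 'tool_from_camera': array([[-3.78521598e-04,  9.52638789e-01,  3.04103920e-01,
        -7.86755483e-02],
       [ 6.23003884e-04, -3.04103659e-01,  9.52638744e-01,
        -1.41738227e-01],
       [ 9.99999734e-01,  5.50052264e-04, -4.78387863e-04,
         1.51048530e-03],
       [ 0.00000000e+00,  0.00000000e+00,  0.00000000e+00,
         1.00000000e+00]])} 0.0187
```

View pics/top0.png

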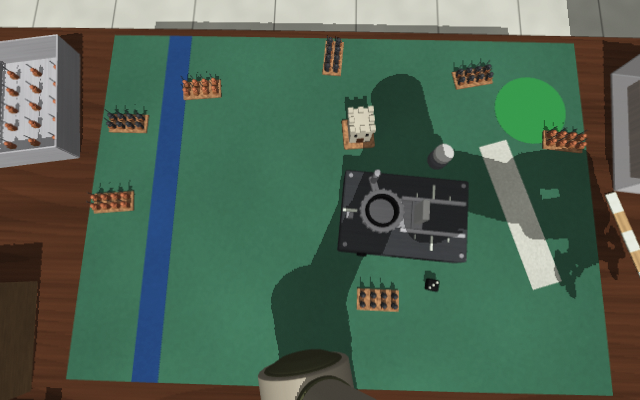

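View pics/scene0.png

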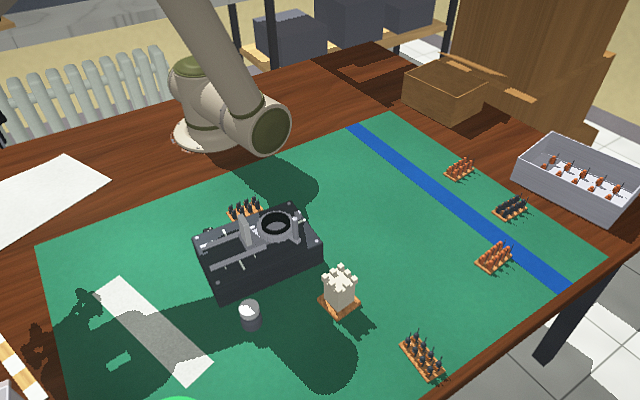

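The top view shows the box around (403,215), with the lens at (381,210), the pin near (376,175) and the tab near (425,210). The tower is at (359,125), the jar at (442,154), the regiment at (378,297) and the die at (432,284). Next I'll measure with depth and zoom in.

```bash
cat > h.py <<'E'
import numpy as np,cv2
def rays(m,uv):
    K=m["camera_matrix"];n=cv2.undistortPoints(np.array(uv,float).reshape(-1,1,2),K,m["dist_coeffs"]).reshape(-1,2)
    return np.c_[n,np.ones(len(n))]
def world(m,uv,dep):
    return (rays(m,uv)*np.array(dep).reshape(-1,1)-m["t"])@m["R"]
def plane(m,uv,z):
    r=rays(m,uv)@m["R"]; c=-m["R"].T@m["t"]
    return c+r*((z-c[2])/r[:,2:3])
def allw(m,d):
    v,u=np.mgrid[0:400,0:640]
    return world(m,np.c_[u.ravel(),v.ravel()],d.ravel()).reshape(400,640,3)
E
python3 - <<'E'
from rig import env
from h import *
z=np.load("top0.npz");im,d=z["im"],z["d"];m=env.camera_model("top");W=allw(m,d)
roi=np.zeros((400,640),bool);roi[160:275,325:480]=1
top=(abs(W[:,:,2]-.07)<.005)&roi
cn,_=cv2.findContours(top.astype(np.uint8),0,2);c=np.vstack([x for x in cn if cv2.contourArea(x)>100])
P=W[top][:,:2].astype(np.float32)
r=cv2.minAreaRect((P*1000));print("top face rect",r)
def show(name,mask):
    print(name,mask.sum(),W[mask].mean(0).round(4),W[mask].min(0).round(3),W[mask].max(0).round(3))
hi=(W[:,:,2]>.108)&roi
n,l,s,cc=cv2.connectedComponentsWithStats(hi.astype(np.uint8))
for i in range(1,n): print(s[i],cc[i]);show("hi",l==i)
mid=(abs(W[:,:,2]-.1)<.004)&roi;show("barrel100",mid); print(cv2.minAreaRect((W[mid][:,:2]*1000).astype(np.float32)))
cv2.imwrite("pics/topz.png",cv2.resize(im[150:310,320:490,::-1],None,fx=4.5,fy=3.7,interpolation=cv2.INTER_CUBIC))
E
```

```text
top face rect ((528.1173095703125, -115.63665771484375), (230.44546508789062, 150.34365844726562), 85.67935943603516)
[332 161   1   1   1] [332. 161.]
hi 1 [0.4256 0.0299 0.7316] [0.426 0.03  0.732] [0.426 0.03  0.732]
[353 161   1   1   1] [353. 161.]
hi 1 [0.4256 0.0299 0.7316] [0.426 0.03  0.732] [0.426 0.03  0.732]
[439 161   1   1   1] [439. 161.]
hi 1 [0.4256 0.0299 0.7316] [0.426 0.03  0.732] [0.426 0.03  0.732]
[373 163   1   1   1] [373. 163.]
hi 1 [0.4256 0.0299 0.7316] [0.426 0.03  0.732] [0.426 0.03  0.732]
[455 163   1   1   1] [455. 163.]
hi 1 [0.4256 0.0299 0.7316] [0.426 0.03  0.732] [0.426 0.03  0.732]
[457 162   1   1   1] [457. 162.]
hi 1 [0.4256 0.0299 0.7316] [0.426 0.03  0.732] [0.426 0.03  0.732]
[470 163   1   1   1] [470. 163.]
hi 1 [0.4256 0.0299 0.7316] [0.426 0.03  0.732] [0.426 0.03  0.732]
[349 164   1   1   1] [349. 164.]
hi 1 [0.4256 0.0299 0.7316] [0.426 0.03  0.732] [0.426 0.03  0.732]
[352 170   1   1   1] [352. 170.]
hi 1 [0.4256 0.0299 0.7316] [0.426 0.03  0.732] [0.426 0.03  0.732]
[371 170  10  12  79] [375.81012658 175.44303797]
hi 79 [ 0.583 
[... 6923 characters left out ...]
32]
[362 272   1   1   1] [362. 272.]
hi 1 [0.4256 0.0299 0.7316] [0.426 0.03  0.732] [0.426 0.03  0.732]
[447 273   1   1   1] [447. 273.]
hi 1 [0.4256 0.0299 0.7316] [0.426 0.03  0.732] [0.426 0.03  0.732]
[332 274   1   1   1] [332. 274.]
hi 1 [0.4256 0.0299 0.7316] [0.426 0.03  0.732] [0.426 0.03  0.732]
[342 274   1   1   1] [342. 274.]
hi 1 [0.4256 0.0299 0.7316] [0.426 0.03  0.732] [0.426 0.03  0.732]
[471 274   1   1   1] [471. 274.]
hi 1 [0.4256 0.0299 0.7316] [0.426 0.03  0.732] [0.426 0.03  0.732]
barrel100 370 [ 0.532  -0.075   0.0998] [ 0.496 -0.138  0.096] [ 0.583 -0.037  0.104]
((544.3558349609375, -83.10333251953125), (86.89100646972656, 98.03789520263672), 9.251056671142578)
```

View pics/topz.png

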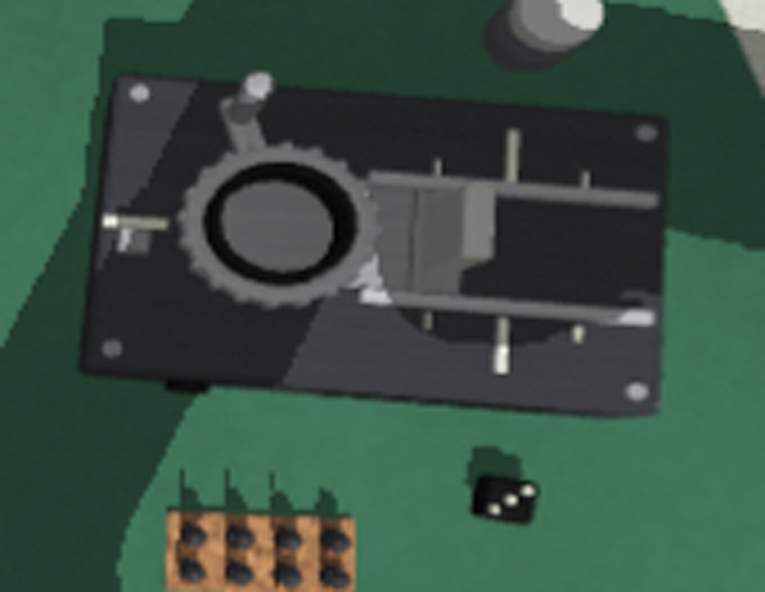

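Run:
```python
from rig import env
from h import *
m=env.camera_model("top");z=np.load("top0.npz");W=allw(m,z["d"])
s=np.s_[165:190,365:390]; w=W[s];k=(w[:,:,2]>.139)&(w[:,:,2]<.16);v,u=np.nonzero(k);print("pin top px",u.mean()+365,v.mean()+165,w[k].mean(0), plane(m,[[u.mean()+365,v.mean()+165]],.145))
s=np.s_[195:230,410:435]; w=W[s];k=(w[:,:,2]>.133)&(w[:,:,2]<.15);print("tab top",w[k].mean(0),cv2.minAreaRect((w[k][:,:2]*1000).astype(np.float32)))
m=env.camera_model("scene");z=np.load("scene0.npz");im=z["im"];W=allw(m,z["d"])
cv2.imwrite("pics/scz.png",cv2.resize(im[190:310,180:340,::-1],None,fx=5,fy=5,interpolation=cv2.INTER_CUBIC))
s=np.s_[190:310,180:340];w=W[s]
top=(abs(w[:,:,2]-.07)<.004)
print(cv2.minAreaRect((w[top][:,:2]*1000).astype(np.float32)))
k=(w[:,:,2]>.113)&(w[:,:,2]<.16)
n,l,st,cc=cv2.connectedComponentsWithStats(k.astype(np.uint8))
for i in range(1,n):
    if st[i][4]>10: q=w[l==i];print(cc[i]+[180,190],st[i][4],q.mean(0),q[q[:,2]>.135].mean(0))
L=np.array([.5315,-.0708])
for p in [(.583,-.0541)]: 
    r=np.array(p)-L;print(np.hypot(*r),np.degrees(np.arctan2(r[1],r[0])))
```

```text
pin top px 377.1136363636364 173.20454545454547 [ 0.58444659 -0.05500805  0.1449098 ] [[ 0.5844241  -0.05499568  0.145     ]]
tab top [ 0.52565471 -0.13447976  0.13912578] ((526.2096557617188, -135.0628204345703), (11.788716316223145, 33.595951080322266), 86.23973083496094)
((588.0033569335938, -120.45478820800781), (228.5985107421875, 275.3378601074219), 85.50871276855469)
[243.4566474  223.61271676] 173 [ 0.53147381 -0.13719595  0.13209893] [ 0.52746277 -0.1360659   0.13910765]
[294.56818182 224.        ] 88 [ 0.58745211 -0.05707768  0.13296989] [ 0.58681263 -0.05639946  0.14249915]
0.05414000369412621 17.96641901365196
```

View pics/scz.png

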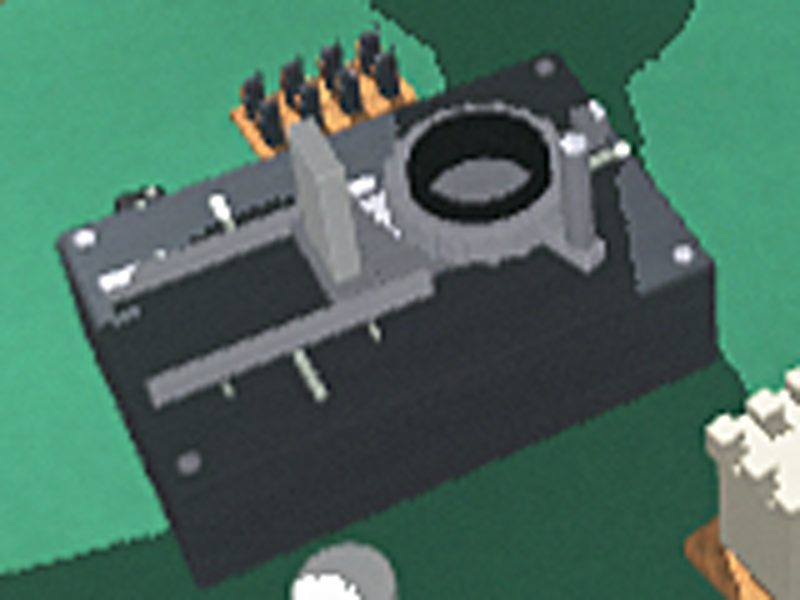

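```bash
python3 -m pendant '[[[0.8,1,0],0,1],[[0.8,1,0],0,1],[[0.8,1,0],0,1],[[0.8,1,0],0,1],[[0.8,1,0],0,1],[[0.8,1,0],0,1],[[0.8,1,0],0,1],[[0.8,1,0],-0.4,1],[[0.8,1,0],-0.4,1],[[0.8,1,0],-0.4,1],[[0.8,1,0],-0.4,1],[[0.8,1,0],0,1]]' 20
python3 -m pendant '[[[0.8,0.95,-0.3],0,1],[[0.8,0.95,-0.3],0,1],[[0.8,0.95,-0.4],0,1],[[0,0,0],0,1],[[0,0,0],0,1]]'
python3 - <<'E'
from rig import env
from h import *
o=env.observe();im,d=env.get_image("wrist");print(o["time_s"],o["position"],o["tool_rot"].round(3).tolist(),o["q"].round(0))
cv2.imwrite("pics/w1.png",im[:,:,::-1])
m=env.camera_model("wrist");T=m["tool_from_camera"]
v,u=np.mgrid[0:400,0:640];P=rays(m,np.c_[u.ravel(),v.ravel()])*d.reshape(-1,1)
P=P@T[:3,:3].T+T[:3,3];W=(P@o["tool_rot"].T+o["position"]).reshape(400,640,3)
np.save("w1.npy",W)
k=(W[:,:,2]>.115)&(W[:,:,2]<.155)&(d>.05)
n,l,st,cc=cv2.connectedComponentsWithStats(k.astype(np.uint8))
for i in range(1,n):
    if st[i][4]>30: q=W[l==i];t=q[(q[:,2]>q[:,2].max()-.008)];print(cc[i],st[i],q.mean(0).round(4),t.mean(0).round(4),q[:,2].max())
E
```

```text
time_s: 1.1
position: [0.5119, -0.1408, 0.2311]
tool_rot: [[-0.962, -0.001, 0.273], [-0.273, 0.0, -0.962], [0.0, -1.0, -0.0]]
ft_force: [1.0, -1.0, 0.9]
grip_width: 0.0851
time_s: 1.52
position: [0.5834, -0.0556, 0.1999]
tool_rot: [[-0.961, -0.002, 0.277], [-0.277, 0.001, -0.961], [0.002, -1.0, -0.001]]
ft_force: [0.6, -0.5, -0.0]
grip_width: 0.0855
1.5167 [ 0.58336095 -0.05562229  0.199931  ] [[-0.961, -0.002, 0.277], [-0.277, 0.001, -0.961], [0.002, -1.0, -0.001]] [-17.  27.  71.  -0.  82.  57.]
[323.34345351 205.06641366] [314 189  20  32 527] [ 0.589  -0.0556  0.1373] [ 0.5878 -0.056   0.1434] 0.14591483416534537
[408.24858757 306.29096045] [ 390  277   36   60 1416] [ 0.5313 -0.1338  0.1316] [ 0.5298 -0.1348  0.1372] 0.13983096461290073
```

View pics/w1.png

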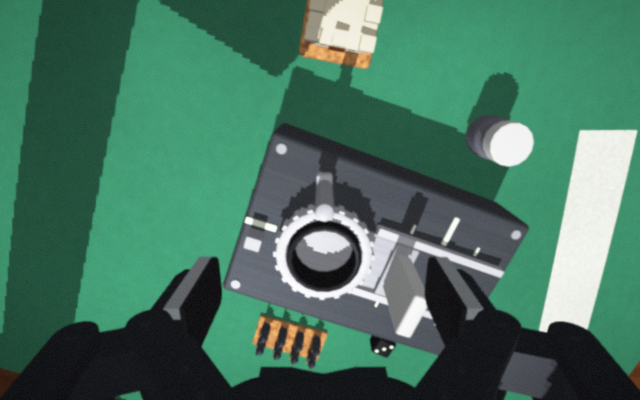

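The pin top is at (323,200), and depth from the wrist view puts it at (0.587,-0.056), within 3 mm of the top view. The fingers straddle it, so I'll go down and grip.

```bash
python3 -m pendant '[[[0.1,0,-0.8],0,0.7],[[0,0,-0.8],0,0.6],[[0,0,-0.8],0,0.6],[[0,0,-0.73],0,0.6],[[0,0,0],0,0.6],[[0,0,0],0,0.3],[[0,0,0],0,0],[[0,0,0],0,0],[[0,0,0],0,0],[[0,0,0],0,0],[[0,0,0],0,0],[[0,0,0],0,0]]' 25
```

```text
time_s: 2.57
position: [0.5862, -0.0556, 0.1094]
tool_rot: [[-0.961, 0.002, 0.275], [-0.275, 0.002, -0.961], [-0.002, -1.0, -0.002]]
ft_force: [-3.0, 8.5, 6.2]
grip_width: 0.0109
```

Run:
```python
import numpy as np
a=np.radians(15.8+4*np.arange(0,20));p=56/30*np.c_[np.cos(a),np.sin(a)]
print(np.c_[np.degrees(a[1:]),np.diff(p,axis=0)].round(2))
```

```text
[[ 1.98e+01 -4.00e-02  1.20e-01]
 [ 2.38e+01 -5.00e-02  1.20e-01]
 [ 2.78e+01 -6.00e-02  1.20e-01]
 [ 3.18e+01 -6.00e-02  1.10e-01]
 [ 3.58e+01 -7.00e-02  1.10e-01]
 [ 3.98e+01 -8.00e-02  1.00e-01]
 [ 4.38e+01 -9.00e-02  1.00e-01]
 [ 4.78e+01 -9.00e-02  9.00e-02]
 [ 5.18e+01 -1.00e-01  8.00e-02]
 [ 5.58e+01 -1.10e-01  8.00e-02]
 [ 5.98e+01 -1.10e-01  7.00e-02]
 [ 6.38e+01 -1.10e-01  6.00e-02]
 [ 6.78e+01 -1.20e-01  5.00e-02]
 [ 7.18e+01 -1.20e-01  4.00e-02]
 [ 7.58e+01 -1.30e-01  4.00e-02]
 [ 7.98e+01 -1.30e-01  3.00e-02]
 [ 8.38e+01 -1.30e-01  2.00e-02]
 [ 8.78e+01 -1.30e-01  1.00e-02]
 [ 9.18e+01 -1.30e-01  0.00e+00]]
```

```bash
python3 -m pendant '[[[-0.04,0.12,0],0.8,0],[[-0.05,0.12,0],0.8,0],[[-0.06,0.12,0],0.8,0],[[-0.06,0.11,0],0.8,0],[[-0.07,0.11,0],0.8,0],[[-0.08,0.10,0],0.8,0],[[-0.09,0.10,0],0.8,0],[[-0.09,0.09,0],0.8,0],[[-0.10,0.08,0],0.8,0],[[0,0,0],0,0]]'
```

```text
time_s: 3.4
position: [0.5677, -0.0272, 0.1095]
tool_rot: [[-0.614, 0.004, 0.79], [-0.79, 0.002, -0.614], [-0.004, -1.0, 0.002]]
ft_force: [0.5, 9.1, 3.7]
grip_width: 0.0108
```

```bash
python3 -m pendant '[[[-0.11,0.08,0],0.8,0],[[-0.11,0.07,0],0.8,0],[[-0.11,0.06,0],0.8,0],[[-0.12,0.05,0],0.8,0],[[-0.12,0.04,0],0.8,0],[[-0.13,0.04,0],0.8,0],[[-0.13,0.03,0],0.8,0],[[-0.13,0.02,0],0.8,0],[[-0.09,0.01,0],0.6,0],[[0,0,0],0,0]]'
```

```text
time_s: 4.23
position: [0.5362, -0.0147, 0.1095]
tool_rot: [[-0.05, 0.004, 0.999], [-0.999, 0.003, -0.05], [-0.003, -1.0, 0.004]]
ft_force: [0.6, 12.3, 4.8]
grip_width: 0.0113
```

```bash
python3 -m pendant '[[[-0.05,0,0],0.3,0],[[-0.05,0,0],0.3,0],[[0,0,0],0,0]]'; python3 -m pendant '[[[-0.05,0,0],0,0],[[-0.05,0,0],0,0],[[0,0,0],0,0],[[0,0,0],0,0]]'
```

```text
time_s: 4.48
position: [0.5341, -0.0146, 0.1095]
tool_rot: [[0.0, 0.006, 1.0], [-1.0, 0.003, 0.0], [-0.003, -1.0, 0.006]]
ft_force: [5.8, 14.4, 3.7]
grip_width: 0.0113
time_s: 4.82
position: [0.5338, -0.0147, 0.1097]
tool_rot: [[-0.001, 0.013, 1.0], [-1.0, 0.003, -0.001], [-0.003, -1.0, 0.013]]
ft_force: [19.2, 15.5, -3.4]
grip_width: 0.0113
```

The pin sits at the predicted stop position (0.534,-0.015) and the force has risen to 19 N. I'll relieve the push, open, rise and check.

```bash
python3 -m pendant '[[[0.05,0,0],0,0],[[0.04,0,0],0,0.2],[[0,0,0],0,0.4],[[0,0,0],0,0.5],[[0,0,0],0,0.5],[[0,0,0.5],0,0.5],[[0,0,1],0,0.6],[[0,0,1],0,0.7],[[0,0,0.5],0,0.7],[[0,-0.5,0],-1,0.7],[[0,-0.8,0],-1,0.7],[[0,-1,0],-1,0.7]]'
python3 -m pendant '[[[0,-1,0],-1,0.7],[[-0.1,-0.7,0],-1,0.7],[[-0.15,0,0],-1,0.7],[[0,0,0],-1,0.7],[[0,0,0],-1,0.7],[[0,0,0],-1,0.7],[[0,0,0],-1,0.7],[[0,0,0],-1,0.7],[[0,0,0],-1,0.7],[[0,0,0],-1,0.7],[[0,0,0],-1,0.7],[[0,0,0],-1,0.7]]'
python3 -m pendant '[[[0,0,0],-1,0.7],[[0,0,0],-1,0.7],[[0,0,0],-1,0.7],[[0,0,0],-0.9,0.7],[[0,0,0],0,0.7],[[0,0,0],0,0.7]]'
python3 - <<'E'
from rig import env
from h import *
o=env.observe();im,d=env.get_image("wrist");print(o["time_s"],o["position"],o["tool_rot"].round(3).tolist(),o["q"].round(0))
cv2.imwrite("pics/w2.png",im[:,:,::-1])
m=env.camera_model("wrist");T=m["tool_from_camera"]
v,u=np.mgrid[0:400,0:640];P=rays(m,np.c_[u.ravel(),v.ravel()])*d.reshape(-1,1)
P=P@T[:3,:3].T+T[:3,3];W=(P@o["tool_rot"].T+o["position"]).reshape(400,640,3)
k=(W[:,:,2]>.115)&(W[:,:,2]<.155)&(d>.05)
n,l,st,cc=cv2.connectedComponentsWithStats(k.astype(np.uint8))
for i in range(1,n):
    if st[i][4]>30: q=W[l==i];t=q[(q[:,2]>q[:,2].max()-.006)];print(cc[i],st[i],q.mean(0).round(4),t.mean(0).round(4),q[:,2].max(),cv2.minAreaRect((t[:,:2]*1000).astype(np.float32)))
im,d=env.get_image("top");cv2.imwrite("pics/top2.png",im[:,:,::-1])
W=allw(env.camera_model("top"),d);k=(W[:,:,2]>.139)&(W[:,:,2]<.15)
n,l,st,cc=cv2.connectedComponentsWithStats(k.astype(np.uint8))
for i in range(1,n):
    if st[i][4]>10: q=W[l==i];print("top",cc[i],q.mean(0))
E
```

```text
time_s: 5.82
position: [0.5319, -0.0857, 0.1981]
tool_rot: [[-0.262, 0.001, 0.965], [-0.965, -0.0, -0.262], [0.0, -1.0, 0.001]]
ft_force: [0.3, -0.6, 0.4]
grip_width: 0.0601
time_s: 6.82
position: [0.5244, -0.1369, 0.1976]
tool_rot: [[-0.967, -0.0, 0.253], [-0.253, -0.0, -0.967], [0.0, -1.0, 0.0]]
ft_force: [-0.8, 0.1, -0.9]
grip_width: 0.06
time_s: 7.32
position: [0.5245, -0.1368, 0.1975]
tool_rot: [[-0.997, -0.0, -0.077], [0.077, -0.0, -0.997], [0.0, -1.0, 0.0]]
ft_force: [1.2, 0.2, 0.3]
grip_width: 0.0599
7.3167 [ 0.52447526 -0.13681044  0.19753265] [[-0.997, -0.0, -0.077], [0.077, -0.0, -0.997], [0.0, -1.0, 0.0]] [-27.  23.  79.  -0.  78.  67.]
[320.03132938 204.27857748] [ 310  174   21   62 1181] [ 0.5313 -0.1365  0.1363] [ 0.5294 -0.1363  0.138 ] 0.14001434766881157 ((528.275634765625, -136.34913635253906), (12.01542854309082, 34.1873664855957), 86.16250610351562)
[129.91129032 208.73655914] [110 193  41  32 744] [ 0.537  -0.0185  0.1347] [ 0.5362 -0.017   0.1433] 0.14529714817933678 ((535.655517578125, -16.01540756225586), (11.074505805969238, 11.852103233337402), 34.653263092041016)
top [352.11627907 203.11627907] [ 0.53326871 -0.01430679  0.14505482]
```

View pics/w2.png

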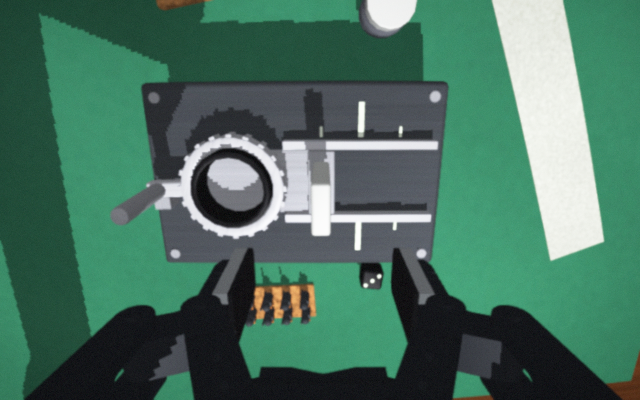

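View pics/top2.png

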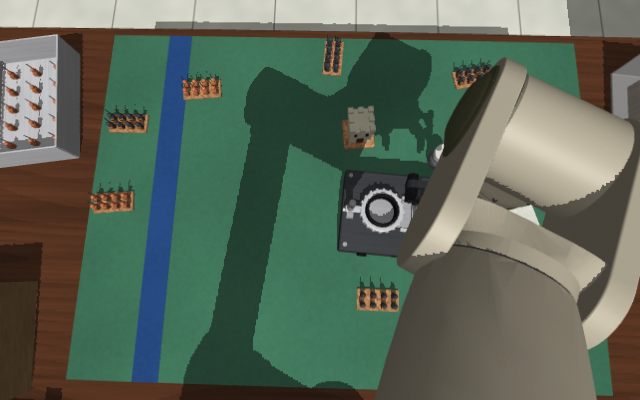

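Pin angle from the top view is about 88° against 87.4° expected, with the lever over the mark, so the collar is locked. The tab is centred between the fingers at (320,205). I'll go down and grip it.

```bash
python3 -m pendant '[[[0.1,0.02,-0.8],0,0.5],[[0,0,-0.8],0,0.5],[[0,0,-0.8],0,0.5],[[0,0,-0.5],0,0.5],[[0,0,0],0,0.3],[[0,0,0],0,0],[[0,0,0],0,0],[[0,0,0],0,0],[[0,0,0],0,0],[[0,0,0],0,0]]' 50
```

```text
time_s: 8.25
position: [0.5281, -0.1359, 0.1113]
tool_rot: [[-0.997, 0.002, -0.079], [0.079, -0.0, -0.997], [-0.002, -1.0, 0.0]]
ft_force: [0.2, 3.6, 3.8]
grip_width: 0.0111
```

```bash
python3 -m pendant '[[[-0.01,-0.12,0],0,0],[[-0.01,-0.12,0],0,0],[[-0.01,-0.12,0],0,0],[[-0.01,-0.12,0],0,0],[[-0.01,-0.12,0],0,0],[[0,0,0],0,0],[[0,0,0],0,0]]'
```

```text
time_s: 8.83
position: [0.5267, -0.1542, 0.1113]
tool_rot: [[-0.997, 0.002, -0.08], [0.08, 0.0, -0.997], [-0.002, -1.0, -0.0]]
ft_force: [1.4, 6.9, 6.2]
grip_width: 0.0112
```

```bash
python3 -m pendant '[[[-0.01,-0.1,0],0,0],[[-0.01,-0.1,0],0,0],[[-0.01,-0.1,0],0,0],[[0,-0.08,0],0,0],[[0,0,0],0,0],[[0,0,0],0,0],[[0,0,0],0,0]]'
python3 - <<'E'
from rig import env
from h import *
o=env.observe();im,d=env.get_image("wrist")
cv2.imwrite("pics/w3.png",im[:,:,::-1])
im,d=env.get_image("top");cv2.imwrite("pics/top3.png",im[:,:,::-1])
W=allw(env.camera_model("top"),d);k=(W[:,:,2]>.139)&(W[:,:,2]<.15)
n,l,st,cc=cv2.connectedComponentsWithStats(k.astype(np.uint8))
for i in range(1,n):
    if st[i][4]>10: q=W[l==i];print("top",cc[i],q.mean(0))
im,d=env.get_image("scene");cv2.imwrite("pics/sc3.png",cv2.resize(im[170:330,160:400,::-1],None,fx=3.3,fy=3.3,interpolation=cv2.INTER_CUBIC))
E
```

```text
time_s: 9.42
position: [0.5258, -0.1651, 0.1113]
tool_rot: [[-0.997, 0.002, -0.079], [0.079, 0.001, -0.997], [-0.002, -1.0, -0.001]]
ft_force: [1.9, 7.8, 6.7]
grip_width: 0.0111
top [352.11627907 203.11627907] [ 0.5332081  -0.01428123  0.14538002]
```

View pics/w3.png

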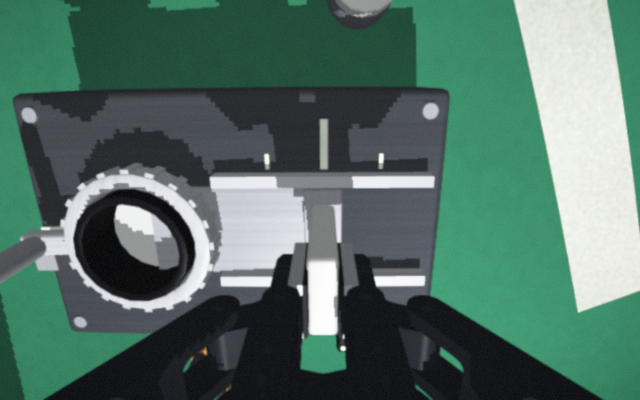

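View pics/sc3.png

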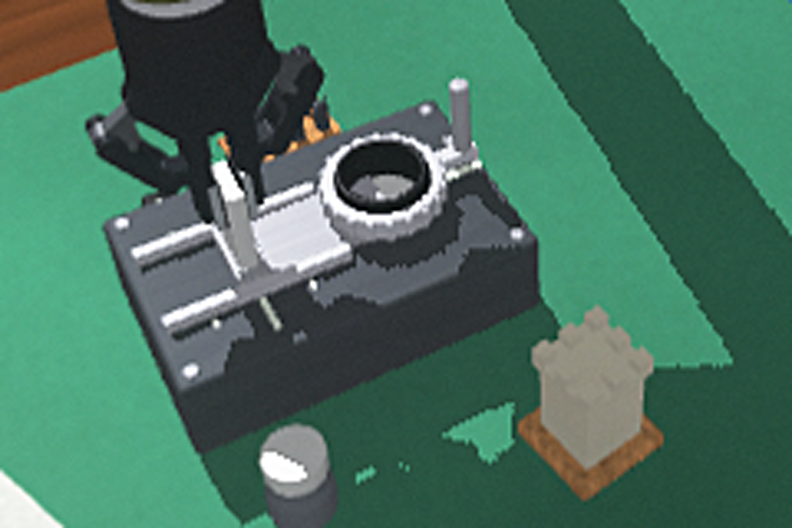

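In the wrist view the tab's foot (u≈322) is in line with the long half mark (u≈323), and TCP travel is 29.3 mm. I'll hold briefly, then hand in.

```bash
python3 -m pendant '[[[0,-0.02,0],0,0],[[0,0,0],0,0],[[0,0,0],0,0],[[0,0,0],0,0],[[0,0,0],0,0],[[0,0,0],0,0],[[0,0,0],0,0],[[0,0,0],0,0],[[0,0,0],0,0],[[0,0,0],0,0],[[0,0,0],0,0],[[0,0,0],0,0]]'
python3 - <<'E'
from rig import env
import cv2
im,d=env.get_image("top");cv2.imwrite("pics/top4.png",im[:,:,::-1])
print(env.close_job())
E
```

```text
time_s: 10.57
position: [0.5258, -0.1656, 0.1113]
tool_rot: [[-0.997, 0.002, -0.079], [0.079, 0.001, -0.997], [-0.002, -1.0, -0.001]]
ft_force: [2.0, 7.7, 7.9]
grip_width: 0.0112
the job is handed in; nothing more can be done
None
```

View pics/top4.png

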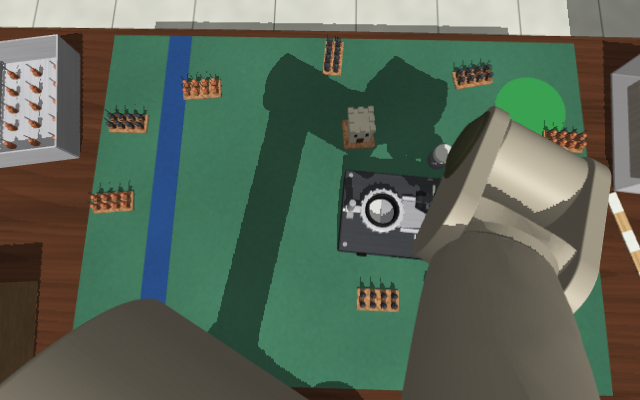

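I turned the collar to its stop by the pin, then gripped the shutter tab and pulled it to the half mark. I handed the job in at about 10.6 s with the tab still gripped; the system reported no verdict.

- **Collar:** After I let go of the pin, the top view put it at about 88° in the world frame, against 87.4° expected at the lock. A later top view, taken with the tab held at half, still showed it there.
- **Shutter:** The gripper had moved about 29.8 mm along the track, and the wrist view showed the tab in line with the long half mark. I set the grip to 50 N. The sideways force on the wrist read 7.7 N, a little under the 9 N given for the spring at half. I pulled in small steps and the gripper never went past about 30 mm.
- **Game pieces:** The tower and regiment are where they started in the last top view, and the jar, partly behind the arm, looks unmoved. The arm hid the die in that view. I last saw it standing in the wrist picture just before gripping the tab, and the gripper stayed well above its height.

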